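# Hold the label dispenser's tensioner back for a new roll

### The arm

A 6-joint arm with a two-finger parallel gripper is mounted at the origin on the work surface. World frame = base frame: x ahead of the robot, y to its left, z up, the work surface at z = 0. Lengths are in m, angles in rad, forces in N, time in s.
With the tool pointing down it reaches from about 0.4 to 0.925 m from the base axis. Payload 12.5 kg.
Tool frame: the origin (TCP) lies at the very end of the fingers, on their centre line; the grasp point (between the pads) lies behind it (ctrl.tcp_to_grasp is the z of the grasp point in the tool frame, in m); z points along the fingers, y is the direction in which the jaws open and shut (so a half turn about z gives the same grasp; the last joint's range is limited). The gripper opens to 95 mm and grips with 3 to 60 N. Pads are 20 mm wide; open, the fingers measure 119 mm over their backs; the gripper's body (75 mm by 180 mm) begins 59 mm behind the grasp point.
Start: joints at [-1.415, 0.491, 1.559, -0, 1.092, -0.106], TCP at [0.162, -0.604, 0.215] pointing down, gripper open.
Joint ranges: [-3.1, 3.1], [-0.84, 2.19], [0.05, 2.79], [-1.13, 4.28], [0.06, 2.93], [-2.69, 2.69]. Speed limits (rad/s): [2.22, 2.22, 2.79, 3.14, 3.14, 3.14].

### API

Orientations are given as a 3x3 rotation matrix whose columns are the frame's x, y, z axes.
In Python, from bench import ctrl gives the robot as it stands. The module is installed in compiled form; this text tells all that it offers.
- The arm moves only by the tool step_arm, never from a script. Its argument "steps" is a list of rows, each an object of numbers: "x", "y", "z": the shift along the tool's x, y, z in units of 40 mm (1.0 is 40 mm); "wx", "wy", "wz": the turn, a rotation vector about the tool's x, y, z in units of 6 degrees (1.0 is 6 degrees); "gripper": the closure in counts, from 0 (fully open) to 255 (shut). A call has 1 to 20 rows; each row shifts and turns the commanded pose from where the row before left it, along the tool's axes as they then stand; what a row does not reach is not made up. A row lasts 1/12 s, in which the tool goes at most 41.7 mm and 7.16 degrees, less where a joint would pass 70% of its speed; a pose out of reach is approached as far as the arm can. A call is refused whole if a number of a shift passes 1 or a number of a turn 1, either way. A call with a gripper value outside its range is refused whole. The fingers move at their own pace and stop on an object; the grip force is fixed at half the most. Time passes only in rows, so rows that do not move let the fingers close. It gives the time, the measured TCP pose, the force and the opening at its end, in the units of the state.
- ctrl.get_state(): the state, without advancing time (a new reading comes with each control period).
- ctrl.get_image(name): name is "side" or "top"; returns a dict with "color" (480x640x3 uint8, red, green, blue), "fx", "fy", "cx", "cy" (pixels), "dist" ([k1, k2, p1, p2, k3] as OpenCV has them; the pictures are not rectified), "rvec" (rotation vector, rad) and "tvec" (3), from world to camera coordinates, as OpenCV has them. Camera axes: x right, y down, z forward; pixel columns grow to the right and rows downward; lengths in m; the calibration is good to about 2 mm. A picture is of the moment at which its call begins. There is no depth.
- ctrl.job_done(): hands the job in, once; it reports no verdict.
Trained networks look in the newest picture that a camera, given by its name, has taken for a name from the list of things; names that differ only in an ending like _2 or _b are one class to them, and where a whole thing is asked for, a point or a joint stands for the part that bears it (a point fixed in the world has none). Each returns a list of dicts, best first, with "score" (0 to 1); they miss things now and then, are a little off and sometimes report something else, mostly with a low value. They report only what shows in the picture. A call takes as long as a camera call. They do not tell look-alikes from the thing itself.
- ctrl.search_frame(camera, thing): "bbox" ([centre column, centre row, width, height] in pixels, round what is visible of it).
The state is a dict: "time_s": time; "joint_pos": joint angles; "joint_velocities": joint speeds; "effort": joint torques, N m; "tcp_pos": TCP position; "tool_rot": TCP orientation; "wrist_force": force on the tool from outside, world axes, zero at the start; "ft_torque": the same for the moment, N m; "opening": finger opening in m.
Only numpy, scipy, OpenCV 4.12 (cv2) and the standard library are available. Lean on these libraries where they do the work, as an engineer would, in place of code of your own. Each camera call takes 0.05 s, during which the arm holds its last target.

### The job

The label dispenser needs a new roll: lift the setting block out from behind the tensioner arm and put it back upright in its own storage slot, the rectangular one that matches its shape, fully down and let go. Then take or push the tensioner arm by its roller, move it back past its ratchet click, and finish while still holding it there against its spring, so that a colleague can fit the roll. Leave all the other things where they are.

Things in the scene. Friction and masses are not known exactly. Their poses are not given: they have to be found in the camera images.
- unit: Label dispenser, fixed: a grey base plate 14 mm thick, spanning x -115 to 135 and y -150 to 85 mm in its own frame (origin on the counter, z up). Arm pivot at x 70, y 0 (top at 56 mm). Roll spindle at x -30, y -115 (top at 42 mm). The setting block's place is at x -56.5, y 33, in a frame of 4 mm thick ribs, 6 mm high, opening 50 (x) by 34 (y) mm. Nothing else near is above 42 mm
- tension_arm (a joint): Arm angle q (rad): 0 = sprung rest. In the dispenser's frame the roller is at x = 70 - 130 cos(q - 0.35), y = 130 sin(q - 0.35) mm: pushed towards +y, clockwise from above. Spring: 4 N at the roller at 0, 9 N at the rear stop, 0.75. The ratchet resists from 0.31 (9 N in all), crest at 0.45, clicked past at 0.58. It does not lock: let go, it springs back. The setting block stops it at 0.43
- roller_top (a point): Centre of the top end of the tensioner arm's roller, an upright white plastic cylinder 18 mm in diameter that does not turn, its sides running from 37 to 92 mm above the counter (this point is at 92 mm). Below it is the arm: an aluminium bar 14 mm wide, 25 to 36 mm above the counter, from the roller to the pivot 130 mm away, ending in a disc 23 mm across under the roller
- pawl (a joint): Travel of the small steel ratchet pawl beside the pivot (m): 0 = down (home), about 0.003 when the arm's tooth passes it, between arm angles of about 0.31 and 0.58
- setting_block: Plain aluminium block 44 mm (its x) by 28 mm (its y) by 75 mm tall, about 0.2 kg; origin at the centre of its underside. It starts standing on the dispenser's plate (underside 14 mm above the counter) in the ribbed frame, its axes along the dispenser's
- rack: White board 280 mm (x) by 100 mm (y), 8 mm thick, fixed to the counter, carrying the three storage holders in a row along its x, 86 mm apart; origin at the centre of its underside
- rect_holder: The setting block's own slot: grey open-topped rectangular holder, outside 62 (x) by 46 (y) by 28 mm high, opening 50 by 34 mm, inner floor 6 mm above its origin (centre of its underside, 8 mm above the counter). The block stands in it with its long side along the holder's x, either way round. It can be at any of the three places in the row
- square_holder: Wrong slot: empty grey square holder, outside 74 by 74 mm, 28 mm high, opening 62 by 62 mm; origin at the centre of its underside
- round_holder: Round holder, 52 mm across and 28 mm high, with the round spacer standing in it; origin at the centre of its underside
- round_spacer: Bystander: aluminium cylinder 33 mm in diameter, 58 mm tall, standing in the round holder; origin at the centre of its underside
- label_roll: Bystander: the new paper label roll, 90 mm in diameter and 50 mm tall, lying flat on the counter; origin at the centre of its underside
- vial: Bystander: amber vial 28 mm in diameter, 50 mm tall, on the counter; origin at the centre of its underside
Mind the look-alikes: they are no part of the job. What is shaped like the setting_block but black is not meant.

How it is judged:
On the way, in this order (a step that is already met when the one before it is completed fails the run):
1. the setting block stands fully down in its own rectangular holder and is let go (x of setting_block in the frame of rect_holder between -0.006 and 0.006 m and y of setting_block in the frame of rect_holder between -0.006 and 0.006 m and z of setting_block in the frame of rect_holder between 0.003 and 0.01 m and angle between setting_block's own z axis and vertical below 0.08 rad and contact force between the fingers and setting_block below 0.2 N and linear speed of setting_block below 0.03 m/s), for 0.2 s.
2. the tensioner arm is pushed back past its ratchet click (value of joint tension_arm above 0.56 rad), for 0.2 s.
At the end, for the whole second after the job is handed in: The robot holds the tensioner arm still past its click (joint above 0.56 rad, pawl down), pressing with over 2 N, no loose thing touching it; the setting block stands let go in the rectangular holder, within 4 mm of its floor, upright within 0.08 rad, centred within 6 mm (all of step 1 and value of joint tension_arm above 0.56 rad and value of joint pawl below 0.0012 m and velocity of joint tension_arm between -0.1 and 0.1 rad/s and contact force between any of the fingers, the arm and tension_arm above 2 N and contact force between tension_arm and setting_block below 0.2 N and contact force between tension_arm and label_roll below 0.2 N and contact force between tension_arm and vial below 0.2 N and contact force between tension_arm and round_spacer below 0.2 N); the arm keeps its last pose, push and grip.
It fails at once if the label roll is moved more than 30 mm (distance of label_roll from where it was at the start of the episode above 0.03 m).
It fails at once if the vial is moved more than 30 mm (distance of vial from where it was at the start of the episode above 0.03 m).
It fails at once if the round spacer is moved more than 20 mm (distance of round_spacer from where it was at the start of the episode above 0.02 m).
It also fails if it takes over 61 s, if anything falls off the work surface, if the arm or the gripper's body presses on something with over 40 N, if the wrist force passes 120 N, or if a joint passes its speed limit or range.

## Working session

There is one attempt and no reset: what is moved stays moved. The work goes in short steps, Python scripts to look and compute and a tool call to move; the robot and the scene stay as the last step left them, time stands still between calls to the robot, and variables do not carry over. Pictures are saved under pics/ and viewed, and the job is handed in when it is done.

Besides the shell and the picture viewer there is one more tool, called after "Emit:" by a JSON object that holds its "fn" and its "kwargs". step_arm: Moves the arm, as the interface text tells. Its arguments: {"type":"object","properties":{"steps":{"type":"array","items":{"type":"object","properties":{"x":{"type":"number"},"y":{"type":"number"},"z":{"type":"number"},"wx":{"type":"number"},"wy":{"type":"number"},"wz":{"type":"number"},"gripper":{"type":"number"}}}}},"required":["steps"]}

```bash
mkdir -p pics
python3 - <<'E'
from bench import ctrl
import cv2,pickle
d={}
for c in ["side","top"]:
    im=ctrl.get_image(c); d[c]=im
    cv2.imwrite(f"pics/{c}0.png",im["color"][:,:,::-1])
    print(c,im["fx"],im["cx"],im["cy"],im["dist"],im["rvec"],im["tvec"])
    for t in ["unit","tension_arm","roller_top","setting_block","rack","rect_holder","square_holder","round_holder","label_roll","vial"]:
        print(t,[(r["score"],r["bbox"]) for r in ctrl.search_frame(c,t)][:3])
pickle.dump(d,open("d0.pkl","wb"))
print(ctrl.get_state(),ctrl.tcp_to_grasp)
E
```

```text
side 439.2483786374565 318.5605711835465 237.33212381643588 [0.00051411 0.         0.         0.         0.        ] [ 2.43153304 -0.36649303  0.14703147] [-0.5792489   0.12471902  0.90347553]
unit [(0.65, [309.9, 197.4, 132.2, 98.0])]
tension_arm [(0.56, [307.1, 178.4, 50.2, 42.8])]
roller_top [(0.57, [306.7, 178.8, 52.0, 40.3])]
setting_block [(0.66, [222.2, 201.2, 26.3, 28.7]), (0.63, [268.6, 170.8, 19.7, 35.2]), (0.6, [242.7, 139.0, 24.5, 30.8])]
rack []
rect_holder []
square_holder [(0.88, [356.8, 304.7, 53.3, 49.0])]
round_holder [(0.65, [280.0, 343.4, 26.8, 26.2])]
label_roll [(0.62, [350.6, 451.0, 60.5, 58.0])]
vial [(0.59, [228.6, 242.9, 18.4, 22.1])]
top 561.2652716540624 311.16136893308976 232.73281791220094 [-0.08990928  0.          0.          0.          0.        ] [ 2.14631085 -2.16320472  0.1543579 ] [-0.08678839  0.57098403  1.39121816]
unit [(0.79, [223.0, 218.6, 107.3, 113.4])]
tension_arm [(0.67, [215.9, 212.4, 44.8, 62.1])]
roller_top [(0.69, [214.2, 211.9, 43.7, 60.7])]
setting_block [(0.75, [142.8, 262.4, 27.3, 21.0]), (0.58, [198.7, 246.2, 21.4, 21.9]), (0.26
[... 477 characters left out ...]
1.05585963e-01]), 'joint_velocities': array([ 6.71500892e-04,  7.00089496e-05,  2.05597591e-03, -2.15754754e-04,
       -6.99465552e-04, -1.52715143e-03]), 'effort': array([ 3.30752082e-04, -6.12473559e+01, -2.58434182e+01,  6.94058952e-02,
        4.45789285e-02, -2.72095230e-05]), 'tcp_pos': array([ 0.16181191, -0.60371261,  0.21468013]), 'tool_rot': array([[ 9.65922956e-01,  2.58829755e-01,  3.79319751e-05],
       [ 2.58829757e-01, -9.65922946e-01, -1.34983869e-04],
       [ 1.70152349e-06,  1.40201942e-04, -9.99999990e-01]]), 'wrist_force': array([ 0.39779077, -0.4707521 , -0.29819468]), 'ft_torque': array([ 0.02506004, -0.00856921, -0.0245839 ]), 'opening': 0.09512970519084463} -0.0188
```

Run:
```python
import cv2
a=cv2.imread("pics/top0.png"); cv2.imwrite("pics/topc.png",cv2.resize(a[140:330,120:320],None,fx=3.1,fy=3.1,interpolation=cv2.INTER_CUBIC))
cv2.imwrite("pics/topr.png",cv2.resize(a[170:330,310:490],None,fx=3.5,fy=3.5,interpolation=cv2.INTER_CUBIC))
a=cv2.imread("pics/side0.png"); cv2.imwrite("pics/sidec.png",cv2.resize(a[110:270,190:390],None,fx=3.7,fy=3.7,interpolation=cv2.INTER_CUBIC))
```

```text
(no output)
```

View pics/top0.png

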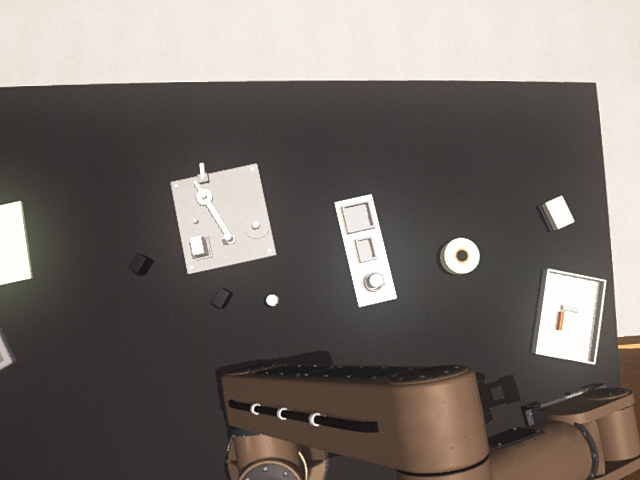

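View pics/side0.png

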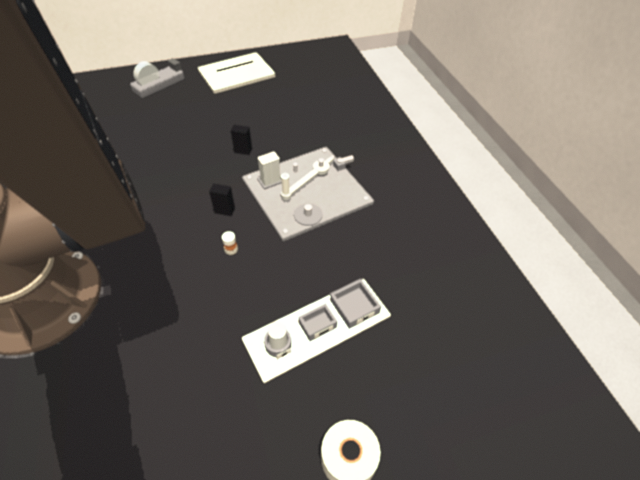

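View pics/topc.png

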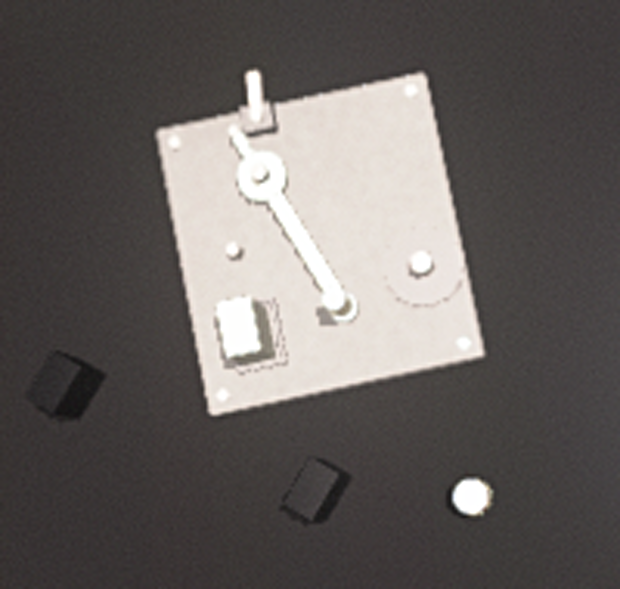

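View pics/topr.png

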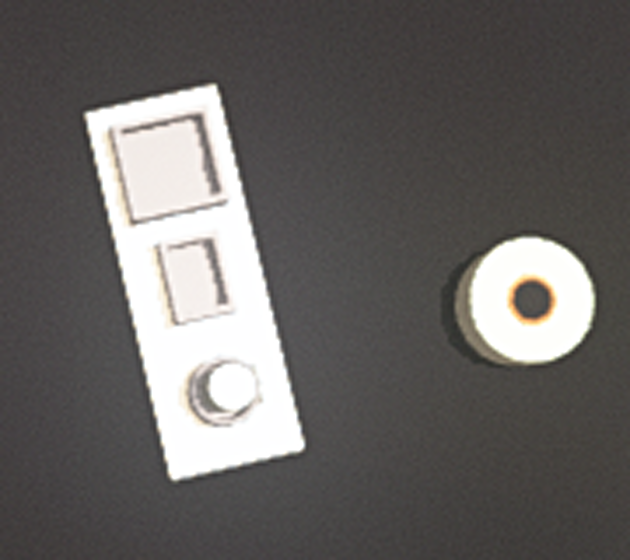

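View pics/sidec.png

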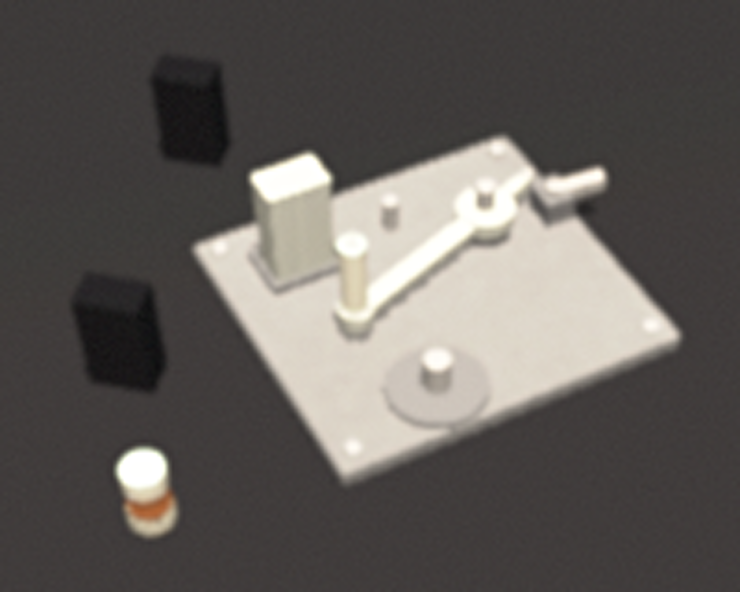

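Run:
```python
import cv2
a=cv2.imread("pics/side0.png"); cv2.imwrite("pics/sider.png",cv2.resize(a[270:390,235:400],None,fx=4.5,fy=4.5,interpolation=cv2.INTER_CUBIC))
a=cv2.imread("pics/top0.png"); cv2.imwrite("pics/topr2.png",cv2.resize(a[185:315,325:405],None,fx=4.5,fy=4.5,interpolation=cv2.INTER_CUBIC)//2)
cv2.imwrite("pics/topb.png",cv2.resize(a[215:285,165:285],None,fx=6,fy=6,interpolation=cv2.INTER_CUBIC)//2)
```

```text
(no output)
```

View pics/sider.png

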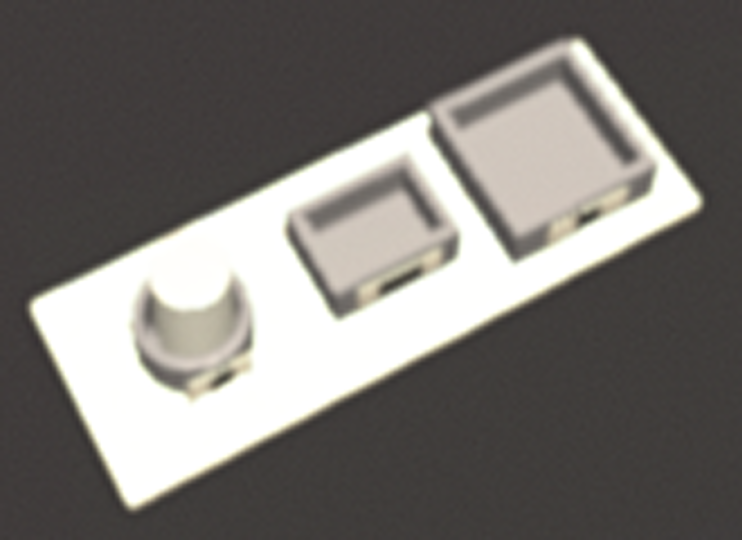

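View pics/topr2.png

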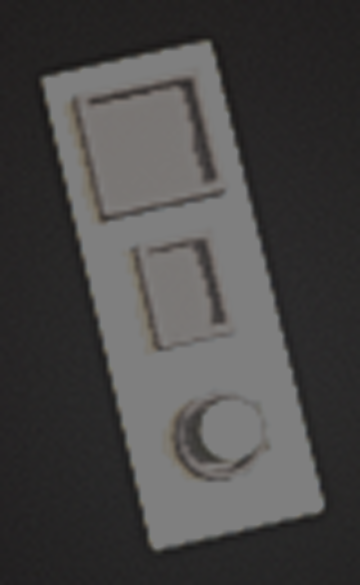

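View pics/topb.png

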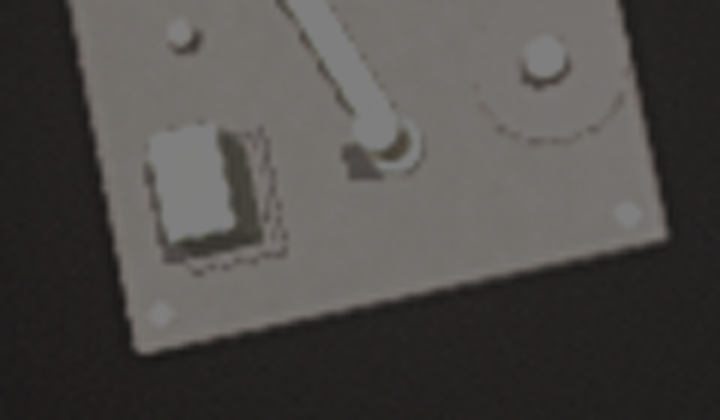

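```bash
cat > fit.py <<'E'
import numpy as np,cv2,pickle
from scipy.optimize import least_squares
d=pickle.load(open("d0.pkl","rb"))
def K(c): return np.array([[c["fx"],0,c["cx"]],[0,c["fy"],c["cy"]],[0,0,1]])
def proj(c,P):
    c=d[c]; return cv2.projectPoints(np.float64(P).reshape(-1,1,3),c["rvec"],c["tvec"],K(c),np.float64(c["dist"]))[0][:,0]
def px(p,s,o): return (np.float64(p)+.5)/s-.5+np.float64(o)
def ray(c,p,z):
    c=d[c]; n=cv2.undistortPoints(np.float64(p).reshape(-1,1,2),K(c),np.float64(c["dist"]))[:,0]
    R=cv2.Rodrigues(c["rvec"])[0]; C=-R.T@c["tvec"]
    v=np.c_[n,np.ones(len(n))]@R
    return C+v*((z-C[2])/v[:,2])[:,None]
def fit(obj,obs,g,freez=False):
    obj=np.float64(obj)
    def pose(v):
        c,s=np.cos(v[2]),np.sin(v[2])
        P=obj.copy(); P[:,:2]=obj[:,:2]@np.array([[c,s],[-s,c]])+v[:2]
        if freez: P[:,2]+=v[3]
        return P
    def f(v): return np.concatenate([(proj(c,pose(v))-o).ravel() for c,o in obs.items()])
    r=least_squares(f,list(g)+([0] if freez else []))
    return r.x,np.sqrt(np.mean(r.fun**2)),r.fun.reshape(-1,2)
def rep(n,obj,obs,g):
    for k in obs: 
        x,e,_=fit(obj,{k:obs[k]},g); print(n,k,x.round(4),"rms",e.round(2))
    x,e,_=fit(obj,obs,g); print(n,"both",x.round(4),e.round(2))
    x,e,_=fit(obj,obs,g,True); print(n,"both freez",x.round(4),e.round(2))
E
cat > m.py <<'E'
from fit import *
U=np.array([[135,85,14],[135,-150,14],[-115,-150,14],[-115,85,14]])/1e3
rep("unit",U,{"top":px([(157,130),(425,72),(485,355),(210,415)],3.1,(120,140)),"side":px([(505,137),(680,337),(347,482),(195,247)],3.7,(190,110))},(.75,.1,0))
R=np.array([[140,50,8],[140,-50,8],[-140,-50,8],[-140,50,8]])/1e3
rep("rack",R,{"top":px([(42,75),(212,40),(325,510),(152,550)],4.5,(325,185)),"side":px([(580,40),(703,203),(133,508),(30,303)],4.5,(235,270))},(.75,-.3,0))
H=np.array([[31,23,36],[31,-23,36],[-31,-23,36],[-31,23,36]])/1e3
rep("holder",H,{"top":px([(132,245),(210,232),(235,332),(152,352)],4.5,(325,185)),"side":px([(407,155),(460,237),(337,296),(290,215)],4.5,(235,270))},(.75,-.3,0))
B=np.array([[22,14,89],[22,-14,89],[-22,-14,89],[-22,14,89]])/1e3
rep("block",B,{"top":px([(148,133),(218,121),(238,232),(168,243)],6,(165,215)),"side":px([(310,153),(333,177),(270,200),(250,180)],3.7,(190,110))},(.75,.1,0))
E
python3 m.py
```

```text
unit top [0.5991 0.1691 0.2082] rms 0.34
unit side [0.601  0.1641 0.213 ] rms 0.62
unit both [0.6003 0.1671 0.2106] 0.85
unit both freez [ 0.6015  0.17    0.2105 -0.0065] 0.54
rack top [ 0.5301 -0.2314  0.2105] rms 0.33
rack side [ 0.5321 -0.2341  0.2139] rms 0.32
rack both [ 0.5314 -0.2331  0.2127] 0.61
rack both freez [ 0.5317 -0.2324  0.2123 -0.003 ] 0.53
holder top [ 0.5277 -0.2284  0.1932] rms 0.43
holder side [ 0.5312 -0.2353  0.2077] rms 0.77
holder both [ 0.53   -0.2325  0.2024] 1.34
holder both freez [ 0.5315 -0.2296  0.2017 -0.011 ] 0.83
block top [0.5353 0.1905 0.1848] rms 0.41
block side [0.5383 0.1885 0.281 ] rms 0.39
block both [0.5369 0.1898 0.223 ] 0.73
block both freez [ 0.5371  0.1908  0.2228 -0.002 ] 0.7
```

```bash
cat > go.py <<'E'
import sys,numpy as np
from bench import ctrl
def rem(p,yaw=.2115):
    s=ctrl.get_state(); R=s["tool_rot"]
    t=R.T@(np.array(p)-s["tcp_pos"])/.04
    c,sn=np.cos(yaw),np.sin(yaw); G=np.array([[c,sn,0],[sn,-c,0],[0,0,-1]]).T
    import cv2
    w=cv2.Rodrigues(R.T@G)[0].ravel()/np.deg2rad(6)
    print("tcp",s["tcp_pos"].round(4),"t",round(s["time_s"],2),"F",s["wrist_force"].round(1),"open",round(s["opening"],4))
    print("units xyz",t.round(3),"turn",w.round(3))
if __name__=="__main__": rem([float(a) for a in sys.argv[1:4]],*[float(a) for a in sys.argv[4:5]])
E
python3 go.py 0.5 -0.25 0.215
```

```text
tcp [ 0.1618 -0.6037  0.2147] t 1.1 F [ 0.4 -0.5 -0.3] open 0.0951
units xyz [ 1.0455e+01 -6.3530e+00 -9.0000e-03] turn [ 0.001 -0.     0.48 ]
```

Emit:
{"fn": "step_arm", "kwargs": {"steps": [{"x":0.4,"y":-0.2,"wz":0.48},{"x":0.72,"y":-0.49},{"x":0.72,"y":-0.49},{"x":0.72,"y":-0.49},{"x":0.72,"y":-0.49},{"x":0.72,"y":-0.49},{"x":0.72,"y":-0.49},{"x":0.72,"y":-0.49},{"x":0.72,"y":-0.49},{"x":0.72,"y":-0.49},{"x":0.72,"y":-0.49},{"x":0.72,"y":-0.49},{"x":0.72,"y":-0.49},{"x":0.72,"y":-0.49}]}}

```text
invalid input
```

```bash
python3 go.py 0.537 0.189 0.215
```

```text
tcp [ 0.1618 -0.6037  0.2147] t 1.1 F [ 0.4 -0.5 -0.3] open 0.0951
units xyz [ 1.4190e+01 -1.6715e+01 -1.0000e-02] turn [ 0.001 -0.     0.48 ]
```

Emit:
{"fn": "step_arm", "kwargs": {"steps": [{"x":0.4,"y":-0.2,"z":0,"wx":0,"wy":0,"wz":0.48,"gripper":0},{"x":0.72,"y":-0.49,"z":0,"wx":0,"wy":0,"wz":0,"gripper":0},{"x":0.72,"y":-0.49,"z":0,"wx":0,"wy":0,"wz":0,"gripper":0},{"x":0.72,"y":-0.49,"z":0,"wx":0,"wy":0,"wz":0,"gripper":0},{"x":0.72,"y":-0.49,"z":0,"wx":0,"wy":0,"wz":0,"gripper":0},{"x":0.72,"y":-0.49,"z":0,"wx":0,"wy":0,"wz":0,"gripper":0},{"x":0.72,"y":-0.49,"z":0,"wx":0,"wy":0,"wz":0,"gripper":0},{"x":0.72,"y":-0.49,"z":0,"wx":0,"wy":0,"wz":0,"gripper":0},{"x":0.72,"y":-0.49,"z":0,"wx":0,"wy":0,"wz":0,"gripper":0},{"x":0.72,"y":-0.49,"z":0,"wx":0,"wy":0,"wz":0,"gripper":0},{"x":0.72,"y":-0.49,"z":0,"wx":0,"wy":0,"wz":0,"gripper":0},{"x":0.72,"y":-0.49,"z":0,"wx":0,"wy":0,"wz":0,"gripper":0},{"x":0.72,"y":-0.49,"z":0,"wx":0,"wy":0,"wz":0,"gripper":0},{"x":0.72,"y":-0.49,"z":0,"wx":0,"wy":0,"wz":0,"gripper":0}]}}

```text
time_s: 2.27
tcp_pos: [0.4887, -0.2627, 0.2148]
tool_rot: [[0.978, 0.21, 0.0], [0.21, -0.978, -0.0], [0.0, 0.0, -1.0]]
wrist_force: [0.0, -0.4, 0.8]
opening: 0.0953
```

```bash
python3 go.py 0.537 0.189 0.215
```

```text
tcp [ 0.4887 -0.2627  0.2148] t 2.27 F [ 0.  -0.4  0.8] open 0.0953
units xyz [ 3.5500e+00 -1.0787e+01 -8.0000e-03] turn [ 0.003 -0.002  0.   ]
```

Emit:
{"fn": "step_arm", "kwargs": {"steps": [{"x":0.27,"y":-0.83,"z":0,"wx":0,"wy":0,"wz":0,"gripper":0},{"x":0.27,"y":-0.83,"z":0,"wx":0,"wy":0,"wz":0,"gripper":0},{"x":0.27,"y":-0.83,"z":0,"wx":0,"wy":0,"wz":0,"gripper":0},{"x":0.27,"y":-0.83,"z":0,"wx":0,"wy":0,"wz":0,"gripper":0},{"x":0.27,"y":-0.83,"z":0,"wx":0,"wy":0,"wz":0,"gripper":0},{"x":0.27,"y":-0.83,"z":0,"wx":0,"wy":0,"wz":0,"gripper":0},{"x":0.27,"y":-0.83,"z":0,"wx":0,"wy":0,"wz":0,"gripper":0},{"x":0.27,"y":-0.83,"z":0,"wx":0,"wy":0,"wz":0,"gripper":0},{"x":0.27,"y":-0.83,"z":0,"wx":0,"wy":0,"wz":0,"gripper":0},{"x":0.27,"y":-0.83,"z":0,"wx":0,"wy":0,"wz":0,"gripper":0},{"x":0.27,"y":-0.83,"z":0,"wx":0,"wy":0,"wz":0,"gripper":0},{"x":0.27,"y":-0.83,"z":0,"wx":0,"wy":0,"wz":0,"gripper":0},{"x":0.27,"y":-0.83,"z":0,"wx":0,"wy":0,"wz":0,"gripper":0},{"x":0,"y":0,"z":0.7,"wx":0,"wy":0,"wz":0,"gripper":0},{"x":0,"y":0,"z":0.7,"wx":0,"wy":0,"wz":0,"gripper":0},{"x":0,"y":0,"z":0.5,"wx":0,"wy":0,"wz":0,"gripper":0},{"x":0,"y":0,"z":0,"wx":0,"wy":0,"wz":0,"gripper":0}]}}

```text
time_s: 3.68
tcp_pos: [0.5326, 0.1872, 0.1351]
tool_rot: [[0.978, 0.21, -0.006], [0.21, -0.978, -0.001], [-0.006, 0.0, -1.0]]
wrist_force: [-0.1, -0.0, -0.7]
opening: 0.0949
```

```bash
python3 go.py 0.537 0.189 0.05
cat > snap.py <<'E'
import sys,cv2
from bench import ctrl
# name cam x0 y0 x1 y1
n=sys.argv[1]
for a in sys.argv[2:]:
    c,x0,y0,x1,y1=a.split(","); x0,y0,x1,y1=map(int,(x0,y0,x1,y1))
    im=ctrl.get_image(c)["color"][:,:,::-1]
    f=min(800/(x1-x0),600/(y1-y0)); 
    cv2.imwrite(f"pics/{n}_{c}.png",cv2.resize(im[y0:y1,x0:x1],None,fx=f,fy=f,interpolation=cv2.INTER_CUBIC)); print(c,f)
E
python3 snap.py a side,190,50,390,200 top,140,170,300,290
```

```text
tcp [0.5326 0.1872 0.1351] t 3.68 F [-0.1 -0.  -0.7] open 0.0949
units xyz [ 0.129 -0.021  2.127] turn [0.001 0.057 0.005]
side 4.0
top 5.0
```

View pics/a_side.png

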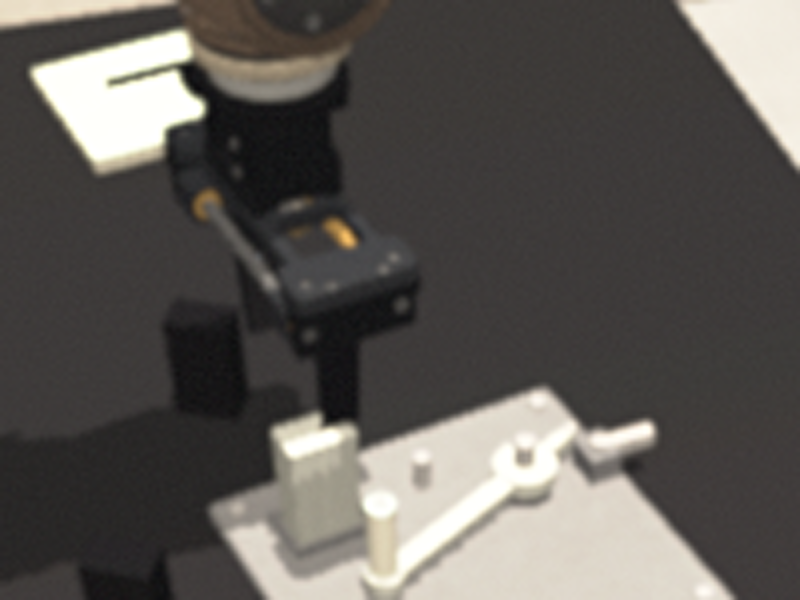

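View pics/a_top.png

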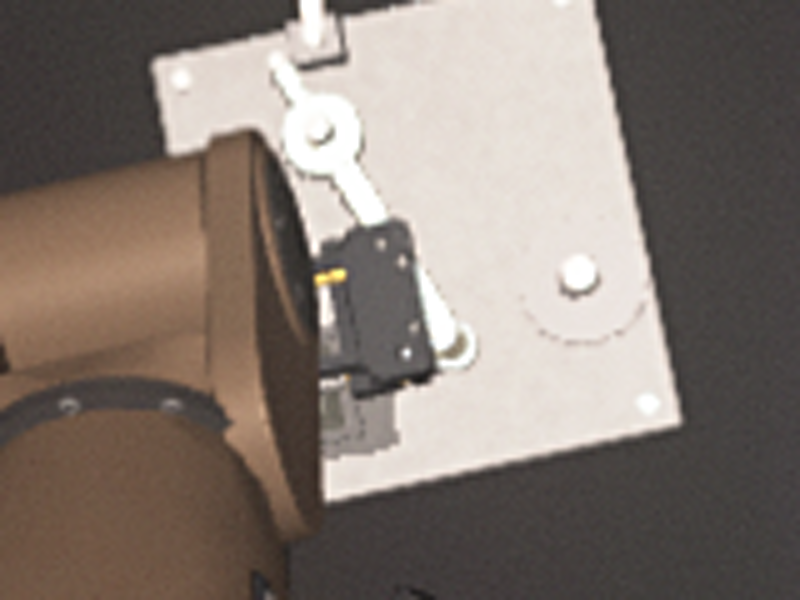

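Run:
```python
from fit import *
for c in d:
    R=cv2.Rodrigues(d[c]["rvec"])[0]; print(c,(-R.T@d[c]["tvec"]).round(3))
t=np.array([.5326,.1872,.1351]); ty=np.array([.21,-.978,0])
P=[t,t+.0475*ty,t-.0475*ty,t+.0595*ty,t-.0595*ty]
print(((proj("side",P)-[190,50]+.5)*4).round(0)); print(((proj("top",P)-[140,170]+.5)*5).round(0))
```

```text
side [ 0.402 -0.626  0.784]
top [ 0.377 -0.08   1.456]
[[300. 374.]
 [336. 421.]
 [266. 329.]
 [345. 433.]
 [258. 318.]]
[[274. 372.]
 [372. 350.]
 [177. 393.]
 [397. 345.]
 [152. 399.]]
```

Emit:
{"fn": "step_arm", "kwargs": {"steps": [{"x":0.13,"y":-0.02,"z":0,"wx":0,"wy":0.057,"wz":0,"gripper":0},{"x":0,"y":0,"z":0.4,"wx":0,"wy":0,"wz":0,"gripper":0},{"x":0,"y":0,"z":0.4,"wx":0,"wy":0,"wz":0,"gripper":0},{"x":0,"y":0,"z":0.4,"wx":0,"wy":0,"wz":0,"gripper":0},{"x":0,"y":0,"z":0.4,"wx":0,"wy":0,"wz":0,"gripper":0},{"x":0,"y":0,"z":0.4,"wx":0,"wy":0,"wz":0,"gripper":0},{"x":0,"y":0,"z":0.1,"wx":0,"wy":0,"wz":0,"gripper":0},{"x":0,"y":0,"z":0,"wx":0,"wy":0,"wz":0,"gripper":0}]}}

```text
time_s: 4.45
tcp_pos: [0.5403, 0.1893, 0.0549]
tool_rot: [[0.978, 0.21, 0.006], [0.21, -0.978, 0.001], [0.006, 0.0, -1.0]]
wrist_force: [-0.8, 0.3, 1.0]
opening: 0.0952
```

```bash
python3 go.py 0.537 0.189 0.05;python3 snap.py b side,190,50,390,200
```

```text
tcp [0.5403 0.1893 0.0549] t 4.45 F [-0.8  0.3  1. ] open 0.0952
units xyz [-0.083 -0.01   0.122] turn [ 0.001 -0.06  -0.002]
side 4.0
```

View pics/b_side.png

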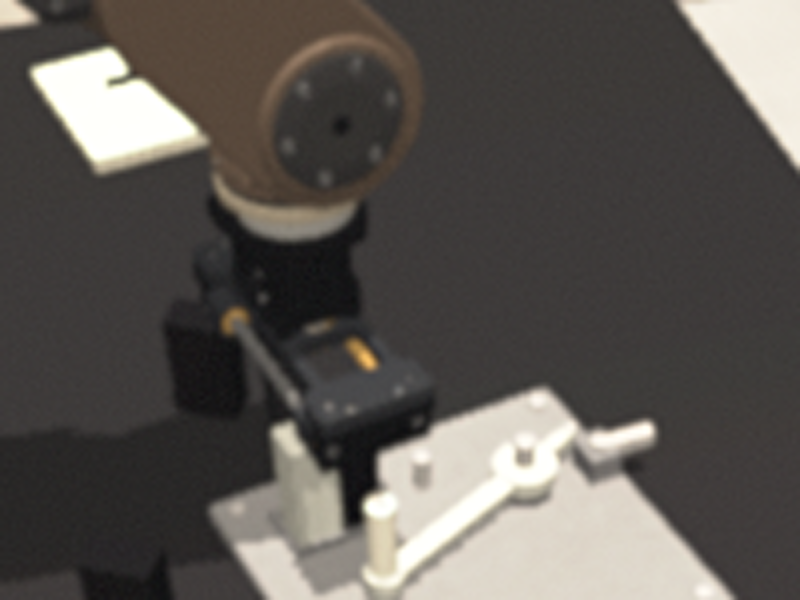

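Emit:
{"fn": "step_arm", "kwargs": {"steps": [{"x":-0.08,"y":0,"z":0.1,"wx":0,"wy":-0.057,"wz":0,"gripper":0},{"x":0,"y":0,"z":0,"wx":0,"wy":0,"wz":0,"gripper":0},{"x":0,"y":0,"z":0,"wx":0,"wy":0,"wz":0,"gripper":0},{"x":0,"y":0,"z":0,"wx":0,"wy":0,"wz":0,"gripper":0}]}}

```text
time_s: 4.83
tcp_pos: [0.5369, 0.1887, 0.0511]
tool_rot: [[0.978, 0.21, 0.001], [0.21, -0.978, 0.0], [0.001, 0.0, -1.0]]
wrist_force: [-0.2, 0.0, 0.3]
opening: 0.095
```

```bash
python3 go.py 0.537 0.189 0.05
```

```text
tcp [0.5369 0.1887 0.0511] t 4.83 F [-0.2  0.   0.3] open 0.095
units xyz [ 0.004 -0.007  0.028] turn [ 0.001 -0.008  0.001]
```

Emit:
{"fn": "step_arm", "kwargs": {"steps": [{"x":0,"y":0,"z":0,"wx":0,"wy":0,"wz":0,"gripper":255},{"x":0,"y":0,"z":0,"wx":0,"wy":0,"wz":0,"gripper":255},{"x":0,"y":0,"z":0,"wx":0,"wy":0,"wz":0,"gripper":255},{"x":0,"y":0,"z":0,"wx":0,"wy":0,"wz":0,"gripper":255},{"x":0,"y":0,"z":0,"wx":0,"wy":0,"wz":0,"gripper":255},{"x":0,"y":0,"z":0,"wx":0,"wy":0,"wz":0,"gripper":255},{"x":0,"y":0,"z":0,"wx":0,"wy":0,"wz":0,"gripper":255},{"x":0,"y":0,"z":0,"wx":0,"wy":0,"wz":0,"gripper":255}]}}

```text
time_s: 5.5
tcp_pos: [0.5367, 0.1886, 0.0506]
tool_rot: [[0.978, 0.21, 0.0], [0.21, -0.978, -0.0], [-0.0, 0.0, -1.0]]
wrist_force: [-0.2, -1.1, -0.3]
opening: 0.047
```

Emit:
{"fn": "step_arm", "kwargs": {"steps": [{"x":0,"y":0,"z":0,"wx":0,"wy":0,"wz":0,"gripper":255},{"x":0,"y":0,"z":0,"wx":0,"wy":0,"wz":0,"gripper":255},{"x":0,"y":0,"z":0,"wx":0,"wy":0,"wz":0,"gripper":255},{"x":0,"y":0,"z":0,"wx":0,"wy":0,"wz":0,"gripper":255},{"x":0,"y":0,"z":0,"wx":0,"wy":0,"wz":0,"gripper":255}]}}

```text
time_s: 5.92
tcp_pos: [0.5367, 0.1887, 0.0507]
tool_rot: [[0.978, 0.21, 0.0], [0.21, -0.978, 0.0], [0.0, 0.0, -1.0]]
wrist_force: [-0.3, 0.3, 0.4]
opening: 0.028
```

Emit:
{"fn": "step_arm", "kwargs": {"steps": [{"x":0,"y":0,"z":0,"wx":0,"wy":0,"wz":0,"gripper":255},{"x":0,"y":0,"z":0,"wx":0,"wy":0,"wz":0,"gripper":255},{"x":0,"y":0,"z":0,"wx":0,"wy":0,"wz":0,"gripper":255}]}}

```text
time_s: 6.17
tcp_pos: [0.5367, 0.1887, 0.0506]
tool_rot: [[0.978, 0.21, 0.0], [0.21, -0.978, -0.0], [0.0, 0.0, -1.0]]
wrist_force: [-0.3, 0.5, 1.2]
opening: 0.0278
```

Emit:
{"fn": "step_arm", "kwargs": {"steps": [{"x":0,"y":0,"z":-0.2,"wx":0,"wy":0,"wz":0,"gripper":255},{"x":0,"y":0,"z":-0.4,"wx":0,"wy":0,"wz":0,"gripper":255},{"x":0,"y":0,"z":-0.6,"wx":0,"wy":0,"wz":0,"gripper":255},{"x":0,"y":0,"z":-0.8,"wx":0,"wy":0,"wz":0,"gripper":255},{"x":0,"y":0,"z":-0.8,"wx":0,"wy":0,"wz":0,"gripper":255},{"x":0,"y":0,"z":-0.2,"wx":0,"wy":0,"wz":0,"gripper":255},{"x":-0.1,"y":0.3,"z":0,"wx":0,"wy":0,"wz":0,"gripper":255},{"x":-0.17,"y":0.7,"z":0,"wx":0,"wy":0,"wz":0,"gripper":255},{"x":-0.18,"y":0.79,"z":0,"wx":0,"wy":0,"wz":0,"gripper":255},{"x":-0.18,"y":0.79,"z":0,"wx":0,"wy":0,"wz":0,"gripper":255},{"x":-0.18,"y":0.79,"z":0,"wx":0,"wy":0,"wz":0,"gripper":255},{"x":-0.18,"y":0.79,"z":0,"wx":0,"wy":0,"wz":0,"gripper":255},{"x":-0.18,"y":0.79,"z":0,"wx":0,"wy":0,"wz":0,"gripper":255},{"x":-0.18,"y":0.79,"z":0,"wx":0,"wy":0,"wz":0,"gripper":255},{"x":-0.18,"y":0.79,"z":0,"wx":0,"wy":0,"wz":0,"gripper":255},{"x":-0.18,"y":0.79,"z":0,"wx":0,"wy":0,"wz":0,"gripper":255},{"x":-0.18,"y":0.79,"z":0,"wx":0,"wy":0,"wz":0,"gripper":255},{"x":-0.18,"y":0.79,"z":0,"wx":0,"wy":0,"wz":0,"gripper":255},{"x":-0.18,"y":0.79,"z":0,"wx":0,"wy":0,"wz":0,"gripper":255},{"x":-0.18,"y":0.6,"z":0,"wx":0,"wy":0,"wz":0,"gripper":255}]}}

```text
time_s: 7.83
tcp_pos: [0.5267, -0.2368, 0.1689]
tool_rot: [[0.978, 0.209, -0.002], [0.209, -0.978, 0.001], [-0.002, -0.001, -1.0]]
wrist_force: [0.7, -0.1, -2.0]
opening: 0.0278
```

Emit:
{"fn": "step_arm", "kwargs": {"steps": [{"x":0,"y":0,"z":0,"wx":0,"wy":0,"wz":0,"gripper":255},{"x":0,"y":0,"z":0,"wx":0,"wy":0,"wz":0,"gripper":255},{"x":0,"y":0,"z":0,"wx":0,"wy":0,"wz":0,"gripper":255}]}}

```text
time_s: 8.08
tcp_pos: [0.5271, -0.2339, 0.1693]
tool_rot: [[0.978, 0.209, -0.002], [0.209, -0.978, 0.001], [-0.002, -0.002, -1.0]]
wrist_force: [-0.2, -0.5, -2.9]
opening: 0.0281
```

```bash
python3 go.py 0.531 -0.232 0.1;python3 snap.py c side,220,180,420,330 top,310,160,470,280
```

```text
tcp [ 0.5271 -0.2339  0.1693] t 8.08 F [-0.2 -0.5 -2.9] open 0.0281
units xyz [ 0.109 -0.024  1.733] turn [-0.016  0.017 -0.005]
side 4.0
top 5.0
```

View pics/c_side.png

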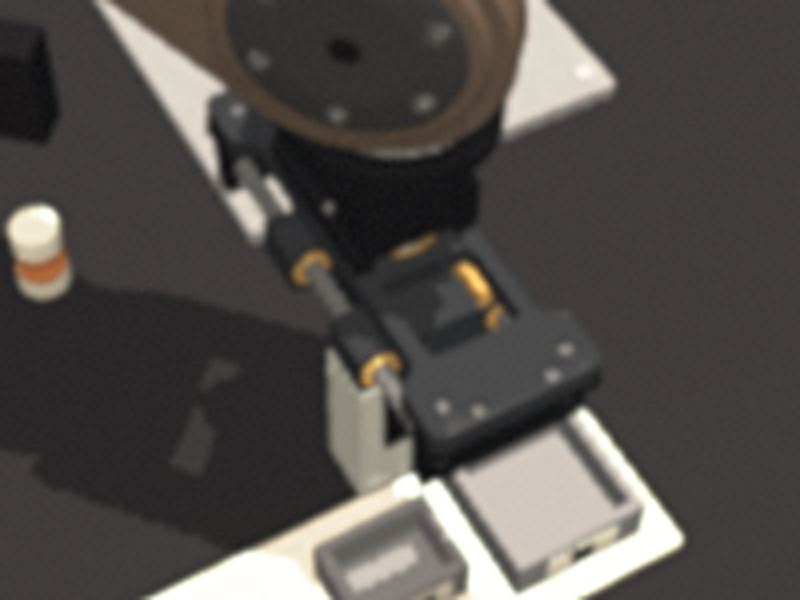

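View pics/c_top.png

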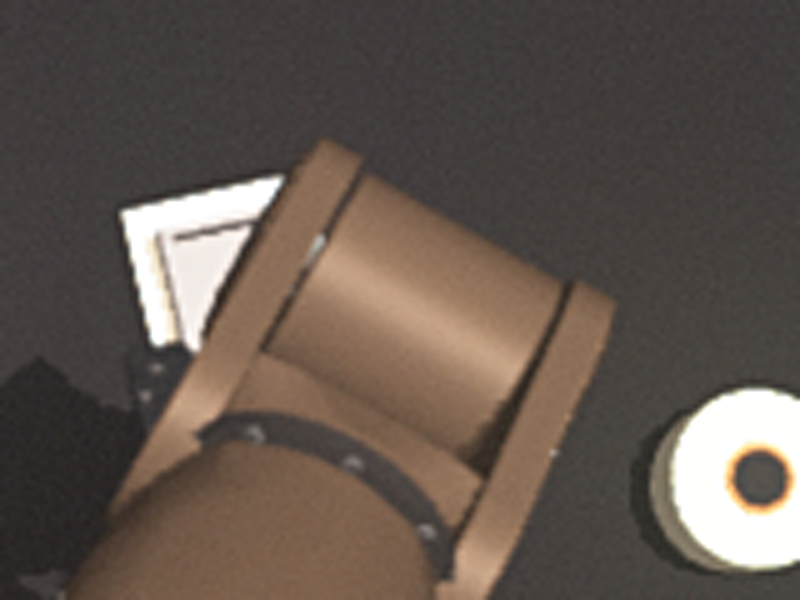

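Emit:
{"fn": "step_arm", "kwargs": {"steps": [{"x":0.1,"y":0,"z":0.3,"wx":-0.01,"wy":0.01,"wz":0,"gripper":255},{"x":0,"y":0,"z":0.6,"wx":0,"wy":0,"wz":0,"gripper":255},{"x":0,"y":0,"z":0.6,"wx":0,"wy":0,"wz":0,"gripper":255},{"x":0,"y":0,"z":0.6,"wx":0,"wy":0,"wz":0,"gripper":255},{"x":0,"y":0,"z":0,"wx":0,"wy":0,"wz":0,"gripper":255},{"x":0,"y":0,"z":0,"wx":0,"wy":0,"wz":0,"gripper":255},{"x":0,"y":0,"z":0,"wx":0,"wy":0,"wz":0,"gripper":255},{"x":0,"y":0,"z":0,"wx":0,"wy":0,"wz":0,"gripper":255}]}}

```text
time_s: 8.85
tcp_pos: [0.5328, -0.2335, 0.0879]
tool_rot: [[0.978, 0.21, 0.003], [0.21, -0.978, -0.002], [0.003, 0.003, -1.0]]
wrist_force: [-0.3, -0.7, -2.7]
opening: 0.0279
```

```bash
python3 go.py 0.531 -0.232 0.05;python3 snap.py d side,270,270,370,345 top,310,160,470,280
```

```text
tcp [ 0.5328 -0.2335  0.0879] t 8.85 F [-0.3 -0.7 -2.7] open 0.0279
units xyz [-0.039 -0.048  0.948] turn [ 0.025 -0.025  0.005]
side 8.0
top 5.0
```

View pics/d_side.png

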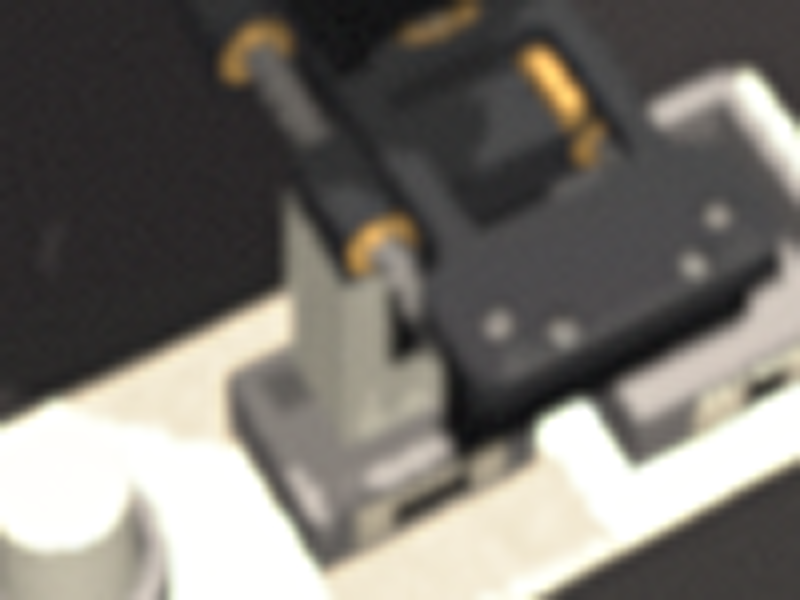

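View pics/d_top.png

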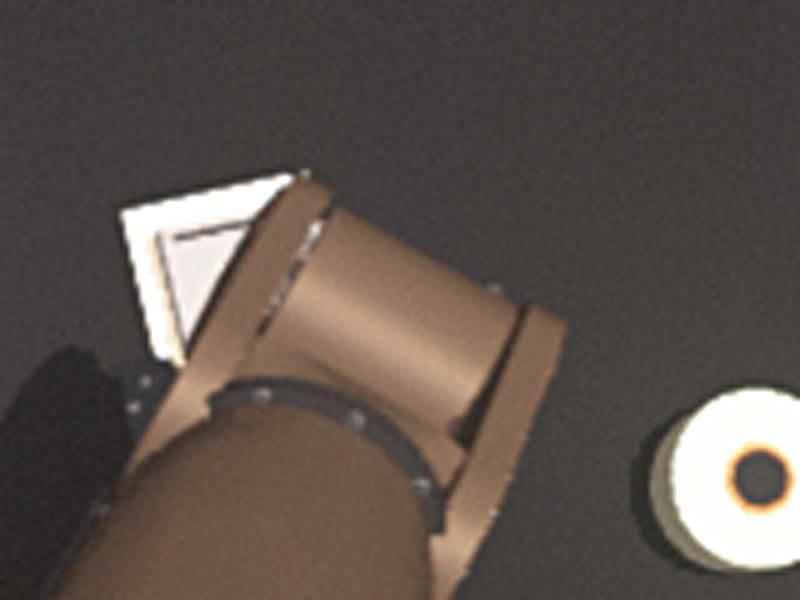

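```bash
cat > ov.py <<'E'
from fit import *
import sys
from bench import ctrl
im=ctrl.get_image("side")["color"][:,:,::-1]
np.save("pics/last.npy",im)
x0,y0,x1,y1=290,295,350,345;f=13
c=cv2.resize(im[y0:y1,x0:x1],None,fx=f,fy=f,interpolation=cv2.INTER_CUBIC)
c=cv2.convertScaleAbs(c,alpha=1.2,beta=20)
cv2.imwrite(f"pics/{sys.argv[1]}.png",c[:600,:780])
s=ctrl.get_state(); t=s["tcp_pos"]; R=s["tool_rot"]
B=np.array([[x,-y,z] for z in (.0366,-.0384) for x,y in((.022,.014),(.022,-.014),(-.022,-.014),(-.022,.014))])@R.T+t
H=np.array([[31,23,36],[31,-23,36],[-31,-23,36],[-31,23,36],[25,17,36],[25,-17,36],[-25,-17,36],[-25,17,36],[-31,-23,8]])/1e3
cc,ss=np.cos(.2125),np.sin(.2125)
h=np.array([float(a) for a in sys.argv[2:4]]) 
H[:,:2]=H[:,:2]@np.array([[cc,ss],[-ss,cc]])+h
q=lambda P:((proj("side",P)-[x0,y0]+.5)*f-.5)
b=q(B);hh=q(H)
print("block",b[:4].round(0).tolist());print("hold",hh.round(0).tolist())
for p in (b[:4],hh[:4],hh[4:8]): cv2.polylines(c,[np.int32(p)],True,(0,255,0) if p is not b else 0,1)
for i in range(4): cv2.line(c,tuple(map(int,b[i])),tuple(map(int,b[i+4])),(0,0,255),1)
cv2.imwrite(f"pics/{sys.argv[1]}o.png",c[:600,:780])
E
python3 ov.py e .5321 -.2341
```

```text
block [[456.0, 124.0], [552.0, 270.0], [287.0, 404.0], [194.0, 252.0]]
hold [[473.0, 109.0], [631.0, 346.0], [260.0, 535.0], [110.0, 286.0], [459.0, 156.0], [575.0, 332.0], [277.0, 483.0], [165.0, 300.0], [261.0, 623.0]]
```

View pics/e.png

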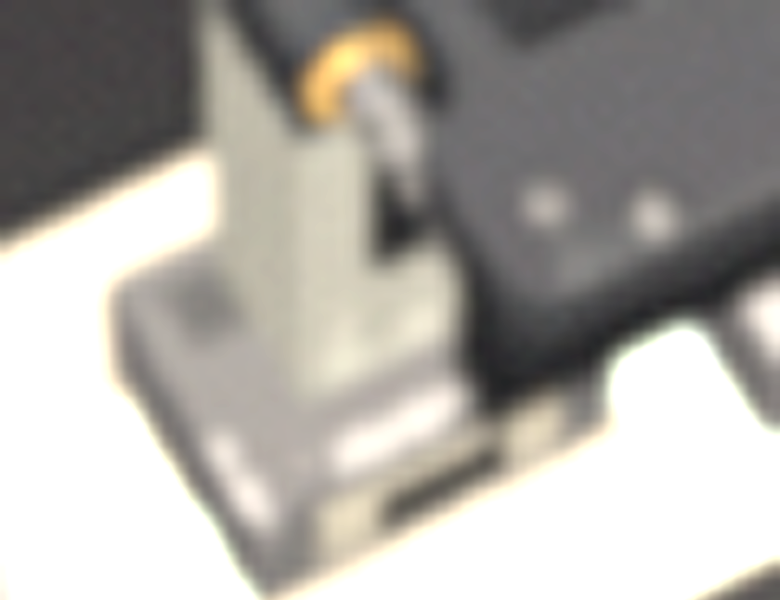

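View pics/eo.png

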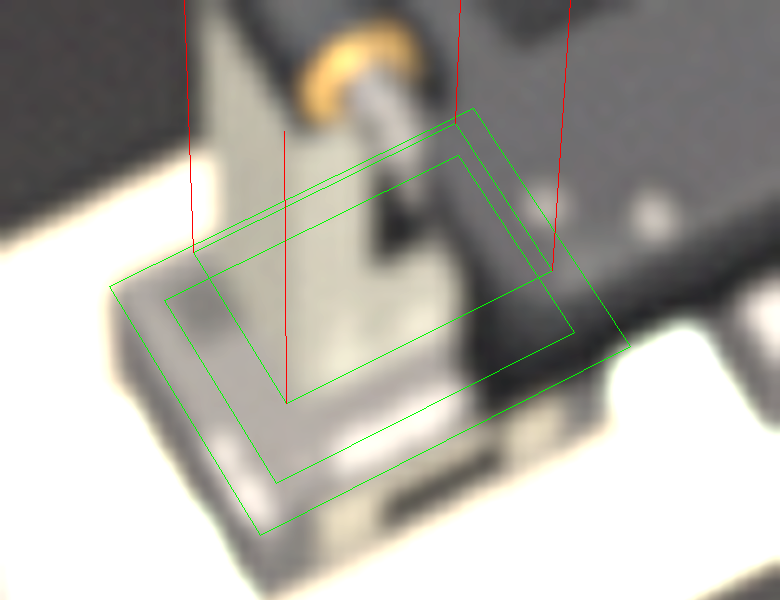

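Emit:
{"fn": "step_arm", "kwargs": {"steps": [{"x":-0.08,"y":-0.03,"z":0,"wx":0.02,"wy":-0.02,"wz":0,"gripper":255},{"x":0,"y":0,"z":0,"wx":0,"wy":0,"wz":0,"gripper":255},{"x":0,"y":0,"z":0,"wx":0,"wy":0,"wz":0,"gripper":255},{"x":0,"y":0,"z":0,"wx":0,"wy":0,"wz":0,"gripper":255},{"x":0,"y":0,"z":0.1,"wx":0,"wy":0,"wz":0,"gripper":255},{"x":0,"y":0,"z":0.1,"wx":0,"wy":0,"wz":0,"gripper":255},{"x":0,"y":0,"z":0.1,"wx":0,"wy":0,"wz":0,"gripper":255},{"x":0,"y":0,"z":0,"wx":0,"wy":0,"wz":0,"gripper":255},{"x":0,"y":0,"z":0,"wx":0,"wy":0,"wz":0,"gripper":255},{"x":0,"y":0,"z":0,"wx":0,"wy":0,"wz":0,"gripper":255}]}}

```text
time_s: 9.83
tcp_pos: [0.5287, -0.2329, 0.0745]
tool_rot: [[0.978, 0.21, -0.001], [0.21, -0.978, 0.001], [-0.001, -0.001, -1.0]]
wrist_force: [0.2, -0.2, -2.4]
opening: 0.0281
```

```bash
python3 go.py 0.531 -0.232 0.05;python3 ov.py g .5321 -.2341
```

```text
tcp [ 0.5287 -0.2329  0.0745] t 9.83 F [ 0.2 -0.2 -2.4] open 0.0281
units xyz [ 0.061 -0.009  0.613] turn [-0.01   0.011  0.   ]
block [[428.0, 172.0], [522.0, 318.0], [259.0, 450.0], [168.0, 299.0]]
hold [[473.0, 109.0], [631.0, 346.0], [260.0, 535.0], [110.0, 286.0], [459.0, 156.0], [575.0, 332.0], [277.0, 483.0], [165.0, 300.0], [261.0, 623.0]]
```

View pics/go.png

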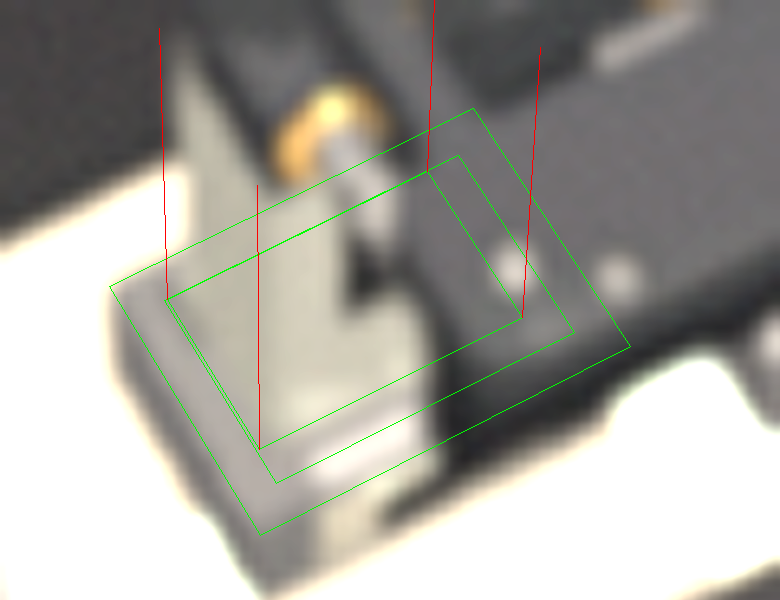

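View pics/g.png

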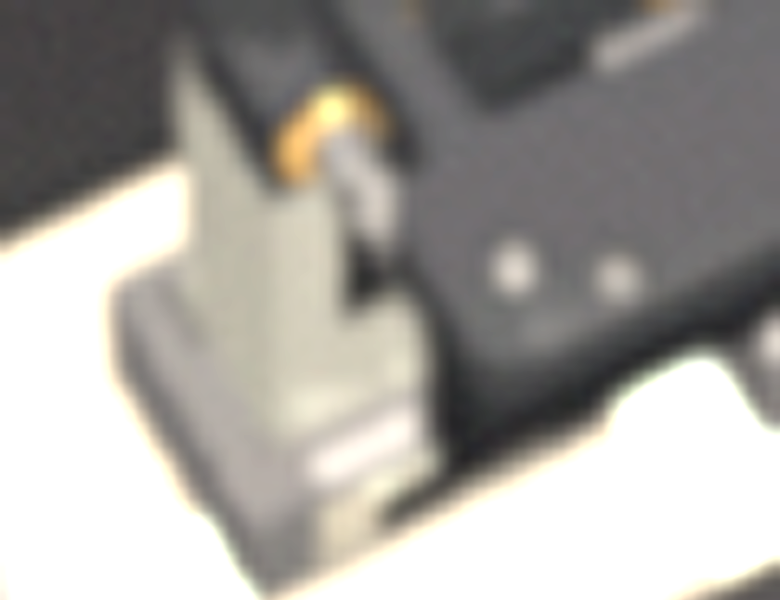

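Emit:
{"fn": "step_arm", "kwargs": {"steps": [{"x":0,"y":0,"z":0.1,"wx":0,"wy":0,"wz":0,"gripper":255},{"x":0,"y":0,"z":0.1,"wx":0,"wy":0,"wz":0,"gripper":255},{"x":0,"y":0,"z":0,"wx":0,"wy":0,"wz":0,"gripper":255},{"x":0,"y":0,"z":0,"wx":0,"wy":0,"wz":0,"gripper":255}]}}

```text
time_s: 10.22
tcp_pos: [0.5285, -0.2328, 0.0663]
tool_rot: [[0.978, 0.21, -0.002], [0.21, -0.978, 0.001], [-0.002, -0.001, -1.0]]
wrist_force: [0.4, -0.7, -2.3]
opening: 0.0282
```

Emit:
{"fn": "step_arm", "kwargs": {"steps": [{"x":0,"y":0,"z":0.1,"wx":0,"wy":0,"wz":0,"gripper":255},{"x":0,"y":0,"z":0.1,"wx":0,"wy":0,"wz":0,"gripper":255},{"x":0,"y":0,"z":0.1,"wx":0,"wy":0,"wz":0,"gripper":255},{"x":0,"y":0,"z":0.06,"wx":0.01,"wy":0.01,"wz":0,"gripper":255},{"x":0,"y":0,"z":0,"wx":0,"wy":0,"wz":0,"gripper":255},{"x":0,"y":0,"z":0,"wx":0,"wy":0,"wz":0,"gripper":255},{"x":0,"y":0,"z":0,"wx":0,"wy":0,"wz":0,"gripper":255}]}}

```text
time_s: 10.8
tcp_pos: [0.5287, -0.2329, 0.0523]
tool_rot: [[0.978, 0.21, -0.0], [0.21, -0.978, 0.002], [0.0, -0.002, -1.0]]
wrist_force: [-0.1, -0.1, -1.7]
opening: 0.0274
```

Emit:
{"fn": "step_arm", "kwargs": {"steps": [{"x":0,"y":0,"z":0.04,"wx":0,"wy":0,"wz":0,"gripper":255},{"x":0,"y":0,"z":0,"wx":0,"wy":0,"wz":0,"gripper":255},{"x":0,"y":0,"z":0,"wx":0,"wy":0,"wz":0,"gripper":255}]}}

```text
time_s: 11.05
tcp_pos: [0.5287, -0.2329, 0.0507]
tool_rot: [[0.978, 0.21, -0.0], [0.21, -0.978, 0.002], [0.0, -0.002, -1.0]]
wrist_force: [1.0, -0.6, -2.0]
opening: 0.0279
```

Force still shows the block's weight, so it is about at the floor; I open gently.

Emit:
{"fn": "step_arm", "kwargs": {"steps": [{"x":0,"y":0,"z":0.02,"wx":0,"wy":0,"wz":0,"gripper":255},{"x":0,"y":0,"z":0,"wx":0,"wy":0,"wz":0,"gripper":255},{"x":0,"y":0,"z":0,"wx":0,"wy":0,"wz":0,"gripper":200},{"x":0,"y":0,"z":0,"wx":0,"wy":0,"wz":0,"gripper":160},{"x":0,"y":0,"z":0,"wx":0,"wy":0,"wz":0,"gripper":120},{"x":0,"y":0,"z":0,"wx":0,"wy":0,"wz":0,"gripper":80},{"x":0,"y":0,"z":0,"wx":0,"wy":0,"wz":0,"gripper":40},{"x":0,"y":0,"z":0,"wx":0,"wy":0,"wz":0,"gripper":0},{"x":0,"y":0,"z":0,"wx":0,"wy":0,"wz":0,"gripper":0},{"x":0,"y":0,"z":0,"wx":0,"wy":0,"wz":0,"gripper":0}]}}

```text
time_s: 11.88
tcp_pos: [0.5286, -0.2329, 0.0497]
tool_rot: [[0.978, 0.21, -0.001], [0.21, -0.978, 0.002], [-0.0, -0.002, -1.0]]
wrist_force: [0.3, -0.3, 0.1]
opening: 0.0691
```

Emit:
{"fn": "step_arm", "kwargs": {"steps": [{"x":0,"y":0,"z":-0.4,"wx":0,"wy":0,"wz":0,"gripper":0},{"x":0,"y":0,"z":-0.6,"wx":0,"wy":0,"wz":0,"gripper":0},{"x":0,"y":0,"z":-0.8,"wx":0,"wy":0,"wz":0,"gripper":0},{"x":0,"y":0,"z":-0.8,"wx":0,"wy":0,"wz":0,"gripper":0},{"x":0,"y":0,"z":-0.6,"wx":0,"wy":0,"wz":0,"gripper":0},{"x":0,"y":0,"z":0,"wx":0,"wy":0,"wz":0,"gripper":0}]}}

```text
time_s: 12.38
tcp_pos: [0.5303, -0.234, 0.1826]
tool_rot: [[0.978, 0.21, 0.006], [0.21, -0.978, -0.002], [0.006, 0.003, -1.0]]
wrist_force: [0.6, -0.2, 0.2]
opening: 0.0946
```

```bash
python3 go.py 0.549 0.111 0.17;python3 snap.py h side,240,230,400,350
```

```text
tcp [ 0.5303 -0.234   0.1826] t 12.38 F [ 0.6 -0.2  0.2] open 0.0946
units xyz [ 2.268 -8.334  0.304] turn [ 0.028 -0.053  0.001]
side 5.0
```

View pics/h_side.png

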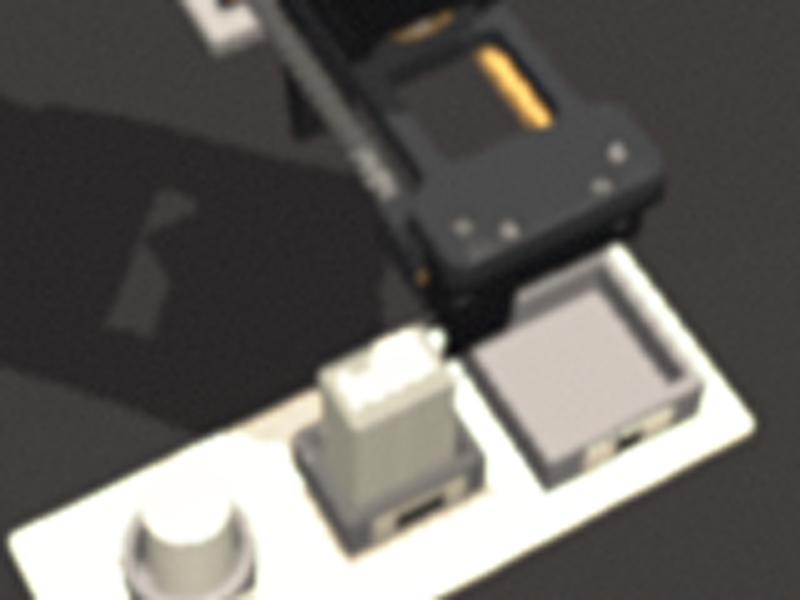

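Run:
```python
from fit import *
print(ray("top",px([(383,130)],6,(165,215)),.092),ray("side",px([(351,243)],3.7,(190,110)),.092))
for u in [(.6003,.1671,.2106),(.5991,.1691,.2082),(.601,.1641,.213)]:
  for q in (0,.3,.43,.66):
    p=np.array([.07-.13*np.cos(q-.35),.13*np.sin(q-.35)]);c,s=np.cos(u[2]),np.sin(u[2])
    print(q,(np.array([[c,-s],[s,c]])@p+u[:2]).round(4))
```

```text
[[0.55585615 0.11223363 0.092     ]] [[0.55923963 0.11364456 0.092     ]]
0 [0.5587 0.1126]
0.3 [0.5431 0.1482]
0.43 [0.5399 0.1648]
0.66 [0.5394 0.1946]
0 [0.5573 0.1147]
0.3 [0.5419 0.1504]
0.43 [0.5387 0.1669]
0.66 [0.5383 0.1968]
0 [0.5595 0.1095]
0.3 [0.5439 0.1451]
0.43 [0.5406 0.1617]
0.66 [0.54   0.1915]
```

Emit:
{"fn": "step_arm", "kwargs": {"steps": [{"x":0.1,"y":-0.4,"z":0,"wx":0,"wy":0,"wz":0,"gripper":0},{"x":0.2,"y":-0.8,"z":0,"wx":0,"wy":0,"wz":0,"gripper":0},{"x":0.22,"y":-0.82,"z":0,"wx":0,"wy":0,"wz":0,"gripper":0},{"x":0.22,"y":-0.82,"z":0,"wx":0,"wy":0,"wz":0,"gripper":0},{"x":0.22,"y":-0.82,"z":0,"wx":0,"wy":0,"wz":0,"gripper":0},{"x":0.22,"y":-0.82,"z":0,"wx":0,"wy":0,"wz":0,"gripper":0},{"x":0.22,"y":-0.82,"z":0,"wx":0,"wy":0,"wz":0,"gripper":0},{"x":0.22,"y":-0.82,"z":0,"wx":0,"wy":0,"wz":0,"gripper":0},{"x":0.22,"y":-0.82,"z":0,"wx":0,"wy":0,"wz":0,"gripper":0},{"x":0.22,"y":-0.82,"z":0,"wx":0,"wy":0,"wz":0,"gripper":0},{"x":0.22,"y":-0.7,"z":0,"wx":0,"wy":0,"wz":0,"gripper":0},{"x":0,"y":0,"z":0,"wx":0,"wy":0,"wz":0,"gripper":0},{"x":0,"y":0,"z":0,"wx":0,"wy":0,"wz":0,"gripper":0},{"x":0,"y":0,"z":0,"wx":0,"wy":0,"wz":0,"gripper":0}]}}

```text
time_s: 13.6
tcp_pos: [0.5464, 0.1166, 0.1776]
tool_rot: [[0.978, 0.21, -0.002], [0.21, -0.978, 0.002], [-0.002, -0.002, -1.0]]
wrist_force: [0.4, 0.2, -0.6]
opening: 0.0948
```

```bash
python3 go.py 0.5585 0.1126 0.07;python3 snap.py i side,240,230,400,350 top,310,180,420,310
```

```text
tcp [0.5464 0.1166 0.1776] t 13.6 F [ 0.4  0.2 -0.6] open 0.0948
units xyz [0.279 0.167 2.688] turn [-0.019  0.015  0.005]
side 5.0
top 4.615384615384615
```

View pics/i_side.png

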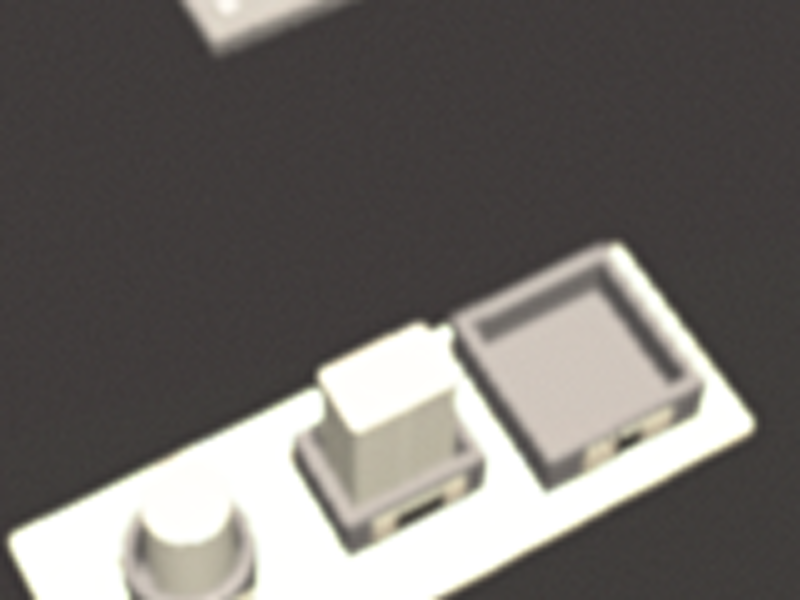

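View pics/i_top.png

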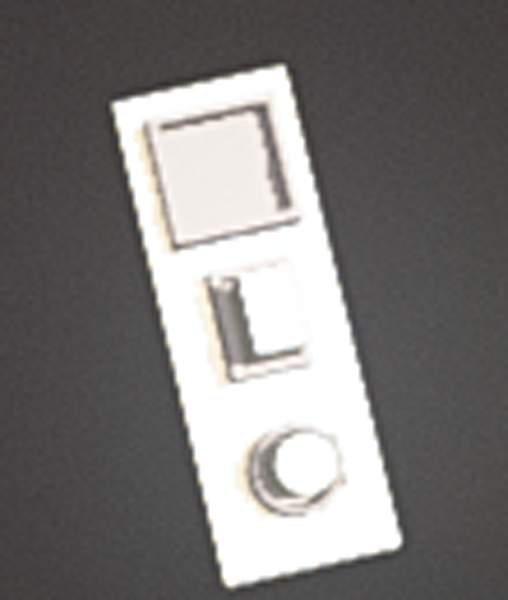

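Run:
```python
from fit import *
B=np.array([[22,14,89],[22,-14,89],[-22,-14,89],[-22,14,89]])/1e3
s=px([(421,324),(455,377),(357,432),(319,376)],5,(240,230))
t=px([(243,272),(299,261),(309,345),(253,358)],4.615,(310,180))
rep("block",B,{"side":s,"top":t},(.53,-.23,.21))
```

```text
block side [ 0.5301 -0.2344  0.2442] rms 0.47
block top [ 0.5282 -0.2336  0.1274] rms 0.59
block both [ 0.5294 -0.2341  0.1962] 0.8
block both freez [ 0.5296 -0.2338  0.1961 -0.0011] 0.79
```

Emit:
{"fn": "step_arm", "kwargs": {"steps": [{"x":0.28,"y":0.17,"z":0,"wx":-0.01,"wy":0.01,"wz":0,"gripper":60},{"x":0,"y":0,"z":0.5,"wx":0,"wy":0,"wz":0,"gripper":60},{"x":0,"y":0,"z":0.6,"wx":0,"wy":0,"wz":0,"gripper":60},{"x":0,"y":0,"z":0.6,"wx":0,"wy":0,"wz":0,"gripper":60},{"x":0,"y":0,"z":0.6,"wx":0,"wy":0,"wz":0,"gripper":60},{"x":0,"y":0,"z":0.5,"wx":0,"wy":0,"wz":0,"gripper":60},{"x":0,"y":0,"z":0.2,"wx":0,"wy":0,"wz":0,"gripper":60},{"x":0,"y":0,"z":0,"wx":0,"wy":0,"wz":0,"gripper":60},{"x":0,"y":0,"z":0,"wx":0,"wy":0,"wz":0,"gripper":60},{"x":0,"y":0,"z":0,"wx":0,"wy":0,"wz":0,"gripper":60}]}}

```text
time_s: 14.53
tcp_pos: [0.5599, 0.1124, 0.0596]
tool_rot: [[0.978, 0.21, 0.002], [0.21, -0.978, 0.001], [0.003, -0.001, -1.0]]
wrist_force: [-0.4, 0.0, 0.6]
opening: 0.0726
```

```bash
python3 go.py 0.558 0.1126 0.055;python3 snap.py j side,250,110,370,200 top,160,180,300,285
```

```text
tcp [0.5599 0.1124 0.0596] t 14.53 F [-0.4  0.   0.6] open 0.0726
units xyz [-0.047 -0.015  0.115] turn [-0.007 -0.026 -0.004]
side 6.666666666666667
top 5.714285714285714
```

View pics/j_side.png

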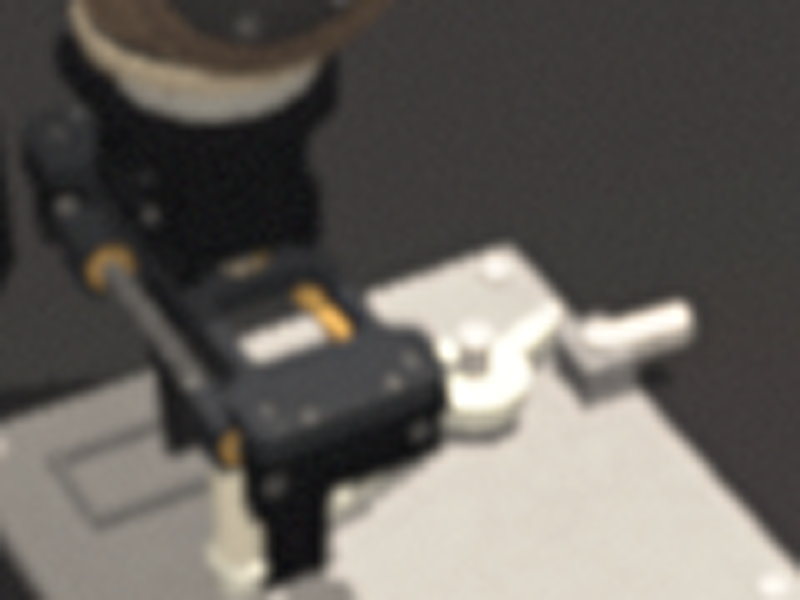

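Run:
```python
from fit import *
P=[(.5599,.1124,.0596),(.5599+.21*.036,.1124-.978*.036,.0596),(.5599-.21*.036,.1124+.978*.036,.0596),(.5587,.1126,.037),(.5587,.1126,.092),(.5655,.1143,.0596)]
print(((proj("side",P)-[250,110]+.5)*6.667).round(0))
```

```text
[[240. 509.]
 [287. 572.]
 [195. 448.]
 [240. 555.]
 [233. 441.]
 [254. 502.]]
```

View pics/j_top.png

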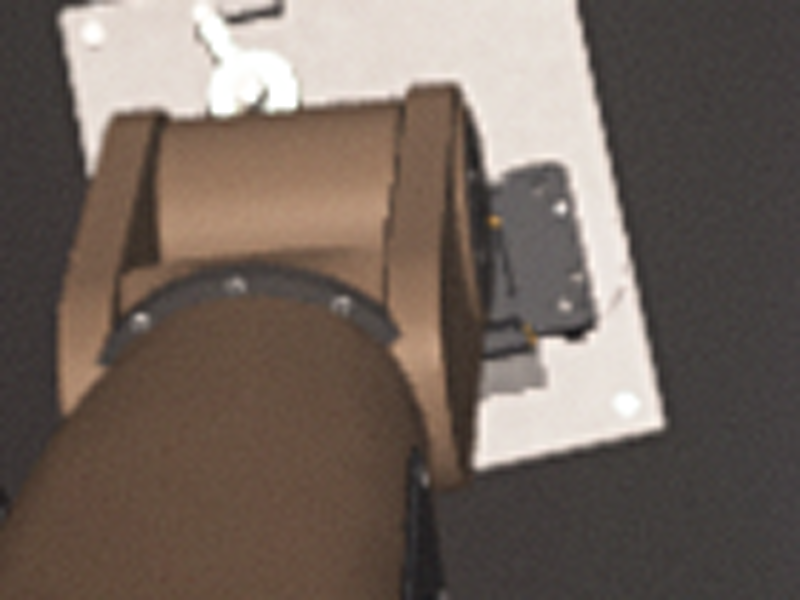

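Emit:
{"fn": "step_arm", "kwargs": {"steps": [{"x":-0.08,"y":-0.01,"z":0.12,"wx":0,"wy":-0.02,"wz":0,"gripper":120},{"x":0,"y":0,"z":0,"wx":0,"wy":0,"wz":0,"gripper":255},{"x":0,"y":0,"z":0,"wx":0,"wy":0,"wz":0,"gripper":255},{"x":0,"y":0,"z":0,"wx":0,"wy":0,"wz":0,"gripper":255},{"x":0,"y":0,"z":0,"wx":0,"wy":0,"wz":0,"gripper":255},{"x":0,"y":0,"z":0,"wx":0,"wy":0,"wz":0,"gripper":255},{"x":0,"y":0,"z":0,"wx":0,"wy":0,"wz":0,"gripper":255},{"x":0,"y":0,"z":0,"wx":0,"wy":0,"wz":0,"gripper":255},{"x":0,"y":0,"z":0,"wx":0,"wy":0,"wz":0,"gripper":255},{"x":0,"y":0,"z":0,"wx":0,"wy":0,"wz":0,"gripper":255},{"x":0,"y":0,"z":0,"wx":0,"wy":0,"wz":0,"gripper":255},{"x":0,"y":0,"z":0,"wx":0,"wy":0,"wz":0,"gripper":255},{"x":0,"y":0,"z":0,"wx":0,"wy":0,"wz":0,"gripper":255}]}}

```text
time_s: 15.72
tcp_pos: [0.5557, 0.1143, 0.0536]
tool_rot: [[0.978, 0.21, -0.002], [0.21, -0.978, 0.003], [-0.001, -0.003, -1.0]]
wrist_force: [-2.0, 16.3, 0.2]
opening: 0.0172
```

```bash
python3 go.py 0.5431 0.1482 0.055;python3 snap.py k side,250,110,370,200
```

```text
tcp [0.5557 0.1143 0.0536] t 15.72 F [-2.  16.3  0.2] open 0.0172
units xyz [-0.13  -0.895 -0.031] turn [-0.029  0.01  -0.002]
side 6.666666666666667
```

View pics/k_side.png

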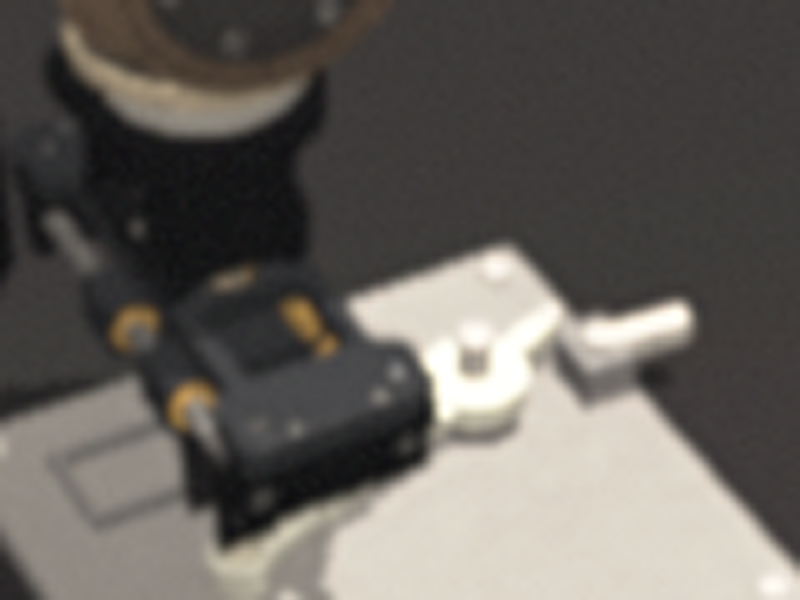

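Emit:
{"fn": "step_arm", "kwargs": {"steps": [{"x":-0.05,"y":-0.18,"z":0,"wx":0,"wy":0,"wz":0,"gripper":255},{"x":-0.04,"y":-0.18,"z":0,"wx":0,"wy":0,"wz":0,"gripper":255},{"x":-0.04,"y":-0.17,"z":0,"wx":0,"wy":0,"wz":0,"gripper":255},{"x":-0.03,"y":-0.16,"z":0,"wx":0,"wy":0,"wz":0,"gripper":255},{"x":-0.02,"y":-0.16,"z":0,"wx":0,"wy":0,"wz":0,"gripper":255},{"x":-0.01,"y":-0.16,"z":0,"wx":0,"wy":0,"wz":0,"gripper":255},{"x":0,"y":0,"z":0,"wx":0,"wy":0,"wz":0,"gripper":255},{"x":0,"y":0,"z":0,"wx":0,"wy":0,"wz":0,"gripper":255}]}}

```text
time_s: 16.43
tcp_pos: [0.5384, 0.1497, 0.0535]
tool_rot: [[0.978, 0.21, -0.005], [0.21, -0.978, -0.001], [-0.005, -0.0, -1.0]]
wrist_force: [-6.6, -9.1, 4.3]
opening: 0.0177
```

Emit:
{"fn": "step_arm", "kwargs": {"steps": [{"x":0.02,"y":-0.16,"z":0,"wx":0,"wy":0,"wz":0,"gripper":255},{"x":0.02,"y":-0.16,"z":0,"wx":0,"wy":0,"wz":0,"gripper":255},{"x":0.02,"y":-0.17,"z":0,"wx":0,"wy":0,"wz":0,"gripper":255},{"x":0.02,"y":-0.16,"z":0,"wx":0,"wy":0,"wz":0,"gripper":255},{"x":0.03,"y":-0.16,"z":0,"wx":0,"wy":0,"wz":0,"gripper":255},{"x":0.04,"y":-0.17,"z":0,"wx":0,"wy":0,"wz":0,"gripper":255},{"x":0.04,"y":-0.16,"z":0,"wx":0,"wy":0,"wz":0,"gripper":255},{"x":0,"y":0,"z":0,"wx":0,"wy":0,"wz":0,"gripper":255},{"x":0,"y":0,"z":0,"wx":0,"wy":0,"wz":0,"gripper":255},{"x":0,"y":0,"z":0,"wx":0,"wy":0,"wz":0,"gripper":255}]}}

```text
time_s: 17.27
tcp_pos: [0.5371, 0.1957, 0.0535]
tool_rot: [[0.978, 0.21, -0.003], [0.21, -0.978, -0.001], [-0.003, 0.0, -1.0]]
wrist_force: [-2.4, -8.2, 2.0]
opening: 0.0175
```

```bash
python3 go.py 0.5383 0.1968 0.055;python3 snap.py l side,240,90,360,180 top,160,180,300,285
```

```text
tcp [0.5371 0.1957 0.0535] t 17.27 F [-2.4 -8.2  2. ] open 0.0175
units xyz [ 0.034 -0.022 -0.036] turn [0.002 0.033 0.004]
side 6.666666666666667
top 5.714285714285714
```

View pics/l_side.png

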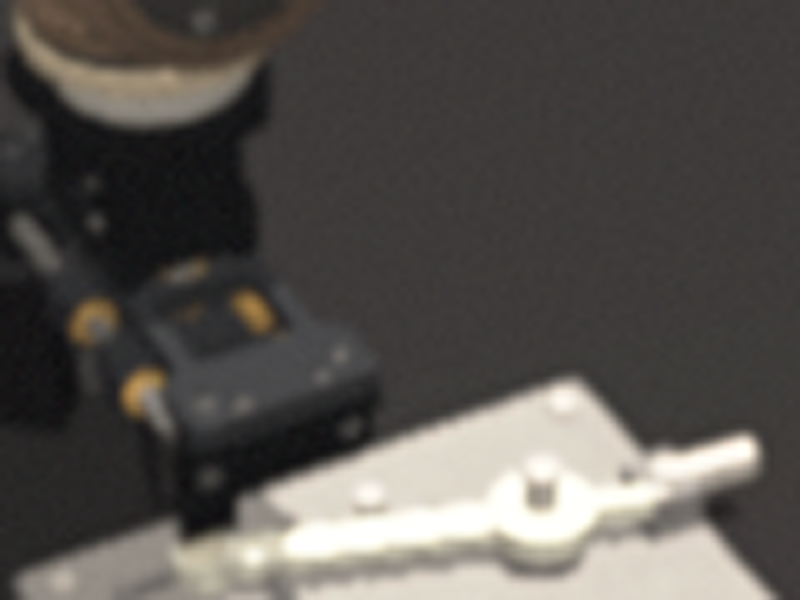

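View pics/l_top.png

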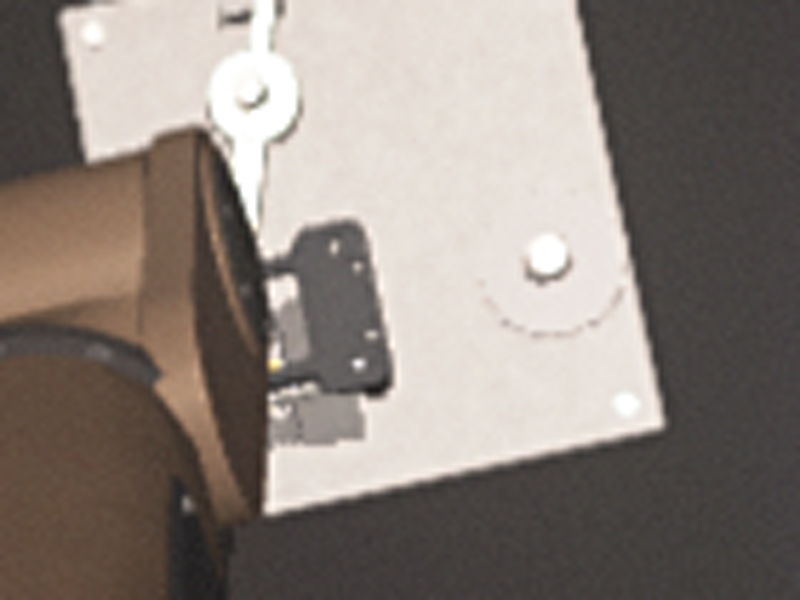

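Emit:
{"fn": "step_arm", "kwargs": {"steps": [{"x":0,"y":0,"z":0,"wx":0,"wy":0,"wz":0,"gripper":255},{"x":0,"y":0,"z":0,"wx":0,"wy":0,"wz":0,"gripper":255},{"x":0,"y":0,"z":0,"wx":0,"wy":0,"wz":0,"gripper":255},{"x":0,"y":0,"z":0,"wx":0,"wy":0,"wz":0,"gripper":255},{"x":0,"y":0,"z":0,"wx":0,"wy":0,"wz":0,"gripper":255}]}}

```text
time_s: 17.78
tcp_pos: [0.5371, 0.1955, 0.0536]
tool_rot: [[0.978, 0.21, -0.003], [0.21, -0.978, -0.001], [-0.003, 0.0, -1.0]]
wrist_force: [-1.4, -8.1, 1.7]
opening: 0.0176
```

```bash
python3 -c "
from bench import ctrl
s=ctrl.get_state();print(s['tcp_pos'],s['wrist_force'],s['opening'],abs(s['joint_velocities']).max())
print(ctrl.job_done())"
```

```text
[0.53710959 0.19553662 0.05356943] [-1.43694358 -8.09053933  1.73622225] 0.017612004466571927 0.002040187220601233
the job is handed in; nothing more can be done
None
```

I put the setting block back in its rectangular slot and let it go. Then I gripped the tensioner roller and swung it back past the click. The job was handed in at about 17.8 s with the gripper still holding it. The hand-in gives no verdict, so these are my own last checks:

- **Block:** the side and top pictures show it upright in the rectangular holder. Its top is about 1 mm off the expected height, so it is on the floor. Its position is about 2 mm from the measured holder centre.
- **Tensioner arm:** the tool's travel puts it at about 0.65 rad. The wrist force is steady at about 8 N, which fits the spring at that angle, and the joints are still. I did not see the pawl directly; that it is down is inferred from the angle.
- **Disagreements:**
  - The two cameras disagreed by 2 to 5 mm on fixed things. I corrected the block's position against the holder in the side picture before lowering it.
  - The cameras' yaw fits for the placed block, 0.24 and 0.13 rad, also disagree with each other and with the rack's 0.21.
  - When the gripper first closed on the roller, it pressed about 16 N against its rest stop, because the roller was about 2 mm from where I expected. This cleared when I moved off.

I touched nothing else, though I did not re-measure the label roll, vial and spacer at the end.

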